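# Fetch the culture dish from behind the reagent bottles

## Task

The culture dish stands behind two reagent bottles in the small grey stall. First set both bottles aside, upright, on the white pad; then, keeping the dish level, fetch it and lay it flat on the floor of the dark steel tray while both bottles are still on the pad; then stand each bottle back on the ring it came from (remember which stood where). Do not disturb the forceps in the tray or the little carton on the pad.

Things in the scene. Friction and masses are not known exactly. Their poses are not given: they have to be found in the camera images.
- white_bottle: Loose white plastic reagent bottle with a blue ribbed cap, 80 mm tall with its cap; round body 41 mm across up to about 60 mm height, cap about 24 mm across. Origin: centre of its underside; z up. It stands on one of the two rings in the stall (left or right, varies), the amber bottle on the other.
- amber_bottle: Loose amber-brown reagent bottle with a black ribbed cap, 68 mm tall with its cap; round body 33 mm across, parallel up to about 45 mm and rounding in to its 20 mm cap above that. Origin: centre of its underside; z up. It stands on the other ring.
- dish: Loose clear culture dish with brown filling, a flat round disc 60 mm across and 15 mm high, to be grasped across its diameter. Origin: centre of its underside; z up. It lies on the stall's base just behind the two bottles.
- stall: Fixed grey stall: base plate 160 (its x) by 104 mm (y), 6 mm thick, front (-x) open. Origin: centre of underside. Bottle places: two thin dark printed rings 45 mm across at (-45, +-25) mm. The dish starts within 5 mm of (12, 0) mm. Back wall: inner face at x = 75 mm. Side walls: x = 14 to 78 mm, inner faces y = +-47 mm. Wall tops 38 mm above the bench.
- pad: Fixed flat white pad, 120 mm (its x) by 180 mm (its y), 3 mm thick: the side area. Origin: centre of its underside. The carton stands near its +y end, within x = +-30 mm and y = 55 to 68 mm; the rest is free.
- tray: Fixed shallow dark steel tray, 160 mm (its x) by 150 mm (its y); floor 3 mm thick, rim 4 mm wide and 7 mm high over the bench. Origin: centre of its underside. The forceps lie along y near its far (+x) edge, at about x = 52 mm; the floor from x = -76 to 38 mm is free for the dish.
- forceps: Loose steel forceps lying in the tray, 14 x 120 x 10 mm, long along their y. Origin: centre of the underside. Bystander, to be left alone.
- carton: Loose small yellow carton, 21 x 26 x 19 mm, standing on the pad. Origin: centre of its underside. Bystander, to be left alone.
There are look-alikes about, which are no part of the job. What is meant by the dish is not orange, and is the smaller of those in its own colour.

How it is judged:
By the outcome, as a careful person would: the job done as asked, in the order asked, and still so for the second after the job is handed in, with the robot touching nothing.
It also fails if it takes over 125 s, if anything falls off the work surface, if the arm or the gripper's body presses on something with over 40 N, if the wrist force passes 120 N, or if a joint passes its speed limit or range.

## Robot

A 6-joint arm with a two-finger parallel gripper is mounted at the origin on the work surface; the furniture and walls round the work are solid. World frame = base frame: x ahead of the robot, y to its left, z up, the work surface at z = 0. Lengths are in m, angles in rad, forces in N, time in s.
With the tool pointing down it reaches from about 0.325 to 0.775 m from the base axis. Payload 9.3 kg.
Tool frame: the origin (TCP) lies midway between the tips of the shut fingers; the grasp point (between the pads) lies 19 mm behind it; z points along the fingers, y is the line along which they close (so a half turn about z gives the same grasp; the last joint's range is limited). The gripper opens to 85 mm and grips with 20 to 120 N. Pads are 22 mm wide; open, the fingers measure 114 mm over their backs; the gripper's body (76 mm by 85 mm) begins 54 mm behind the grasp point. The pads swing forward as they close: fully open they stand 13 mm farther back than shut.
Start: joints at [-0.153, 0.259, 0.021, 1.334, 0, 1.418], TCP at [0.55, -0, 0.231] pointing down, gripper open.
Joint ranges: [-3.04, 3.04], [-0.91, 1.82], [-1.04, 1.36], [-1.92, 1.95], [-1.52, 1.45], [-3.14, 3.14]. Speed limits (rad/s): [2.22, 2.22, 2.79, 3.14, 3.14, 3.14].

## Interface

Orientations are given as a unit quaternion [x, y, z, w].
In Python, from bench import robot gives the robot as it stands.
- The arm moves only by the shell command python3 -m pendant 'ROWS' [FORCE]. ROWS is JSON, a list of rows, each a list of 7 numbers: the shift along the tool's x, y, z scaled (see below), then the turn, a rotation vector about the tool's x, y, z scaled (see below), then the opening in per cent of the stroke, from 0 (shut) to 100 (fully open). In form: [[dx, dy, dz, ax, ay, az, grip], ...]. A call has exactly 5 rows; each row shifts and turns the commanded pose from where the row before left it, along the tool's axes as they then stand; what a row does not reach is not made up. The controller multiplies each number of a shift by 4 cm and each number of a turn by 0.08 rad. A row lasts 1/12 s, in which the tool goes at most 41.7 mm and 7.16 degrees, less where a joint would pass 70% of its speed; a pose out of reach is approached as far as the arm can. A call with a number of a shift or a turn outside -1 to 1 is refused whole. A call with a gripper value outside its range is refused whole. The fingers move at their own pace and stop on an object; FORCE is the grip in N (left out, the last holds). Time passes only in rows, so rows that do not move let the fingers close, or fill a call up. It gives the time, the measured TCP pose, the force, the opening and the grip force at its end, in the units of the state.
- robot.read_state(): the state, without advancing time (a new reading comes with each control period).
- robot.grab_frame(name): name is "scene" or "side" or "wrist"; returns (picture, depth): 384x512x3 uint8, blue, green, red; 384x512 float32, m along the optical axis (not along the pixel's ray), 0 where there is no reading.
- robot.get_calibration(name): a dict with "fov_y" (degrees; the focal length in pixels is half the picture's height over the tangent of half this angle, whatever the lens; pixels are square), "cx", "cy" (the principal point, pixels), "D" ([k1, k2, p1, p2, k3] as OpenCV has them; the pictures are not rectified), "extrinsics" (4x4, takes a point from camera to world coordinates). Camera axes: x right, y down, z forward; pixel columns grow to the right and rows downward; lengths in m; the calibration is good to about 2 mm. A picture is of the moment at which its call begins: read the wrist's pose just before it. get_calibration takes no time and is no camera call; for the wrist camera it gives the pose at the moment of the call.
- robot.job_done(): hands the job in; it is judged then, once.
The state is a dict: "time": time; "q": joint angles; "qd": joint speeds; "joint_efforts": joint torques, N m; "tool_pos": TCP position; "ee_rot": TCP orientation; "ft_force": force on the tool from outside, world axes, zero at the start; "moment": the same for the moment, N m; "opening": finger opening in m; "grip_force": force on a finger pad.
Only numpy, scipy, OpenCV 4.12 (cv2) and the standard library are available. Lean on these libraries where they do the work, as an engineer would, in place of code of your own. Each camera call takes 0.05 s, during which the arm holds its last target. There are 200 camera calls.

## Working session

There is one attempt and no reset: what is moved stays moved. The work goes in short steps, Python scripts to look and compute and a shell command to move; the robot and the scene stay as the last step left them, time stands still between calls to the robot, and variables do not carry over. Pictures are saved under pics/ and viewed, at most 14 in all, crops included, and the job is handed in when it is done.

```bash
ls; mkdir -p pics
cat > h.py <<'E'
import numpy as np, cv2
from bench import robot
def K(c,shape=(384,512)):
    f=shape[0]/2/np.tan(np.radians(c["fov_y"])/2)
    return np.array([[f,0,c["cx"]],[0,f,c["cy"]],[0,0,1]])
def grab(n,tag):
    c=robot.get_calibration(n); im,d=robot.grab_frame(n)
    cv2.imwrite(f"pics/{tag}.png",im); np.savez(f"{tag}.npz",im=im,d=d,K=K(c),D=np.array(c["D"]),T=np.array(c["extrinsics"]))
def load(tag): return np.load(f"{tag}.npz")
def ray(z,uv):
    p=cv2.undistortPoints(np.array(uv,float).reshape(-1,1,2),z["K"],z["D"]).reshape(-1,2)
    return np.c_[p,np.ones(len(p))]
def atz(tag,uv,h):
    z=load(tag);r=ray(z,uv)@z["T"][:3,:3].T;o=z["T"][:3,3]
    return o+r*((h-o[2])/r[:,2])[:,None]
def dep(tag,uv):
    z=load(tag);r=ray(z,uv);d=np.array([np.median(z["d"][int(v)-1:int(v)+2,int(u)-1:int(u)+2]) for u,v in uv])
    return (r*d[:,None])@z["T"][:3,:3].T+z["T"][:3,3]
def cloud(tag):
    z=load(tag);v,u=np.mgrid[:384,:512];uv=np.c_[u.ravel(),v.ravel()].astype(float)
    d=z["d"].ravel();P=(ray(z,uv)*d[:,None])@z["T"][:3,:3].T+z["T"][:3,3]
    P[d==0]=np.nan
    return P.reshape(384,512,3)
E
python3 - <<'E'
from h import *
np.set_printoptions(precision=3,suppress=True)
for n in("scene","side","wrist"): grab(n,n+"0"); print(load(n+"0")["T"], load(n+"0")["D"])
s=robot.read_state(); print(s["time"],s["tool_pos"],s["ee_rot"],s["ft_force"],s["opening"])
a=np.hstack([cv2.imread(f"pics/{n}0.png") for n in("scene",)])
cv2.imwrite("pics/a.png",cv2.resize(a,(800,600)))
E
```

```text
pics
[[ 0.642 -0.33   0.692 -0.386]
 [-0.767 -0.297  0.57  -0.696]
 [ 0.017 -0.896 -0.443  0.587]
 [ 0.     0.     0.     1.   ]] [-0.002  0.     0.     0.     0.   ]
[[ 0.95  -0.093  0.299  0.161]
 [-0.312 -0.343  0.886 -0.988]
 [ 0.02  -0.935 -0.355  0.461]
 [ 0.     0.     0.     1.   ]] [0.002 0.    0.    0.    0.   ]
[[ 1.     0.002 -0.003  0.549]
 [ 0.001 -0.965 -0.262  0.065]
 [-0.003  0.262 -0.965  0.372]
 [ 0.     0.     0.     1.   ]] [-0.065  0.     0.     0.     0.   ]
0.15 [0.55  0.    0.231] [ 0.707  0.707 -0.    -0.   ] [ 0.091 -0.195 -0.171] 0.08545915404966542
```

View pics/a.png

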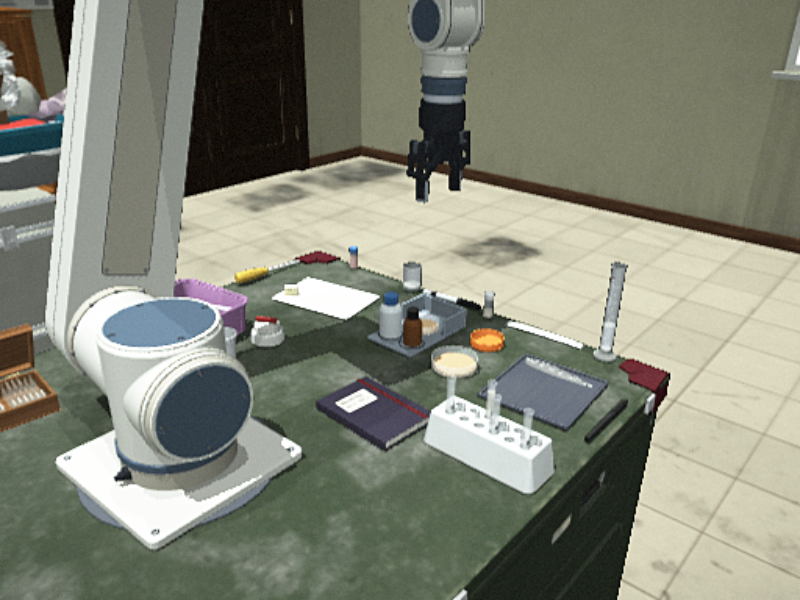

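View pics/side0.png

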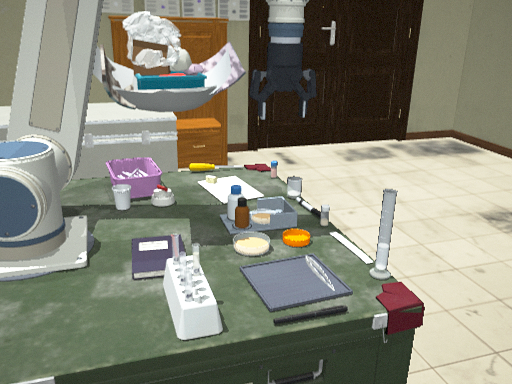

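The scene shows the stall at about (415,325), with the white bottle at (391,315), the amber bottle at (413,327) and a small dish behind them at (430,323). There is also an orange dish at (488,340) and a larger tan one at (455,360). The pad is at (327,297), the tray at (545,390).

Run:
```python
import cv2
cv2.imwrite("pics/w0b.png",cv2.resize(cv2.imread("pics/wrist0.png"),(800,600),interpolation=cv2.INTER_CUBIC))
```

```text
(no output)
```

View pics/w0b.png

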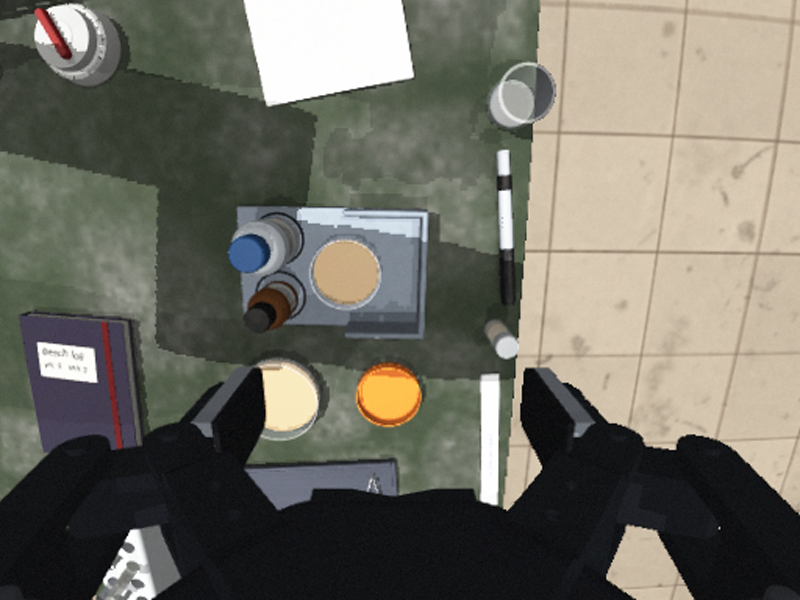

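In the enlarged wrist view there are three dishes: tan in the stall at (345,272), pale tan and larger at (285,398), orange at (390,395). The one meant should be the tan one in the stall, since it isn't orange and is the smaller of its colour. I'll check its size below. White bottle's cap is at (250,253), amber's at (262,317), and the pad's lower corners are at (267,105) and (413,77).

Run:
```python
from h import *
np.set_printoptions(precision=4,suppress=True)
P=cloud("wrist0");im=load("wrist0")["im"];hsv=cv2.cvtColor(im,cv2.COLOR_BGR2HSV)
s=1.5625
u=lambda *a:[(x/s,y/s) for x,y in a]
print("wall corners",atz("wrist0",u((428,210),(425,338)),.038)[:,:2], dep("wrist0",u((424,260))))
print("base corners",atz("wrist0",u((237,207),(242,326)),.006)[:,:2])
for nm,c in(("dish",(345,272)),("big",(285,398)),("orange",(390,395))):
    p=dep("wrist0",u(c))[0]; x,y=np.array(c)/s
    # flood fill
    m=np.zeros((386,514),np.uint8); cv2.floodFill(im.copy(),m,(int(x),int(y)),0,(12,)*3,(12,)*3,4|cv2.FLOODFILL_MASK_ONLY|(255<<8)|cv2.FLOODFILL_FIXED_RANGE)
    q=P[m[1:-1,1:-1]>0]; print(nm,p,"min",np.nanmin(q,0)[:2],"max",np.nanmax(q,0)[:2],"size",(np.nanmax(q,0)-np.nanmin(q,0))[:2])
print("pad",atz("wrist0",u((267,105),(413,77),(245,0),(404,0)),.003)[:,:2])
# high points in stall region
for nm,lo,hi in(("white cap",.078,.095),("amber cap",.066,.0775),):
    m=(P[...,2]>lo)&(P[...,2]<hi); n,l,st,ce=cv2.connectedComponentsWithStats(m.astype(np.uint8))
    for i in range(1,n):
        if st[i,4]>30 and ce[i,1]<230: q=P[l==i]; print(nm,ce[i]*s,st[i,4],(q.min(0)+q.max(0))/2,q.max(0)-q.min(0))
for t in("scene0","side0"):
    P=cloud(t)
    x,y,z=P[...,0],P[...,1],P[...,2]
    m=(abs(x-.55)<.3)&(abs(y)<.4)&(z>-.01)
    for nm,lo,hi in(("white",.077,.1),("amber",.06,.076)):
        k=m&(z>lo)&(z<hi);n,l,st,ce=cv2.connectedComponentsWithStats(k.astype(np.uint8))
        for i in range(1,n):
            if st[i,4]>8: q=P[l==i];print(t,nm,ce[i],st[i,4],q.min(0),q.max(0))
```

```text
wall corners [[ 0.5754  0.0469]
 [ 0.5752 -0.0561]] [[0.5731 0.0083 0.0371]]
base corners [[ 0.4178  0.0481]
 [ 0.4129 -0.0569]]
dish [ 0.5078 -0.0068  0.0098] min [ 0.481  -0.0327] max [0.5348 0.0187] size [0.0538 0.0514]
big [ 0.4469 -0.1286  0.0053] min [ 0.4273 -0.1619] max [ 0.4757 -0.0986] size [0.0485 0.0633]
orange [ 0.5461 -0.1258  0.0034] min [ 0.5202 -0.149 ] max [ 0.5717 -0.106 ] size [0.0515 0.043 ]
pad [[0.4475 0.1286]
 [0.5643 0.1488]
 [0.4341 0.2066]
 [0.5569 0.2047]]
white cap [246.6009 253.663 ] 456 [0.449  0.0202 0.0824] [0.0246 0.0248 0.0087]
amber cap [262.1264 244.9389] 92 [0.4531 0.021  0.0717] [0.0202 0.0258 0.0113]
amber cap [257.624  318.3548] 257 [ 0.4489 -0.0296  0.0704] [0.0201 0.0193 0.0084]
scene0 white [249.6182 189.1091] 55 [0.4358 0.0075 0.0772] [0.4597 0.0309 0.0877]
scene0 white [391.1389 199.2083] 72 [ 0.6259 -0.3128  0.078 ] [ 0.6498 -0.2904  0.0997]
scene0 white [288.3019 249.1698] 53 [ 0.2587 -0.2508  0.0772] [ 0.2702 -0.2398  0.0993]
scene0 white [315.25 257.8 ] 100 [ 0.2603 -0.3213  0.0778] [ 0.2962 -0.2866  0.1   ]
scene0 white [337.0645 271
[... 916 characters left out ...]
0999]
side0 white [195.6939 254.9388] 98 [ 0.2856 -0.3012  0.0775] [ 0.2973 -0.29    0.0995]
side0 white [185.2772 272.401 ] 202 [ 0.2595 -0.3731  0.0774] [ 0.2717 -0.3157  0.0998]
side0 amber [238.2645 196.7032] 155 [ 0.4318 -0.0428  0.06  ] [0.464  0.027  0.0759]
side0 amber [383.625  243.0312] 96 [ 0.6298 -0.3147  0.0601] [ 0.6504 -0.2951  0.0756]
side0 amber [175.1887 255.0566] 53 [ 0.2597 -0.2535  0.0606] [ 0.2695 -0.2443  0.0759]
side0 amber [196.0635 266.1429] 63 [ 0.2863 -0.301   0.0601] [ 0.2966 -0.2935  0.076 ]
side0 amber [181.1667 275.5238] 42 [ 0.2598 -0.3243  0.0604] [ 0.2653 -0.3146  0.0756]
side0 amber [188.4667 291.3067] 75 [ 0.2602 -0.3711  0.0602] [ 0.2714 -0.3639  0.0759]
```

```bash
python3 -m pendant '[[0.1,-0.5,0.4,0,0,0,100],[0.1,-0.5,0.4,0,0,0,100],[0.1,-0.5,0.4,0,0,0,100],[0.1,-0.5,0.4,0,0,0,100],[0.1,-0.5,0.4,0,0,0,100]]' 40
python3 -m pendant '[[0,0,0,0,0,0,100],[0,0,0,0,0,0,100],[0,0,0,0,0,0,100],[0,0,0,0,0,0,100],[0,0,0,0,0,0,100]]'
python3 - <<'E'
from h import *
np.set_printoptions(precision=4,suppress=True)
grab("wrist","wrist1")
a=cv2.imread("pics/side0.png")[240:320,225:365]; b=cv2.imread("pics/scene0.png")[215:285,295:400]
a=cv2.resize(a,(800,457),interpolation=3)
cv2.imwrite("pics/tr.png",a)
w=cv2.resize(cv2.imread("pics/wrist1.png"),(800,600),interpolation=3);cv2.imwrite("pics/w1b.png",w)
E
```

```text
time: 0.57
tool_pos: [0.4488, 0.0202, 0.1503]
ee_rot: [0.707, 0.707, -0.0, -0.0]
ft_force: [0.4, -0.4, -0.0]
opening: 0.0854
grip_force: 0.0
time: 0.98
tool_pos: [0.4511, 0.0198, 0.1518]
ee_rot: [0.707, 0.707, 0.0, 0.0]
ft_force: [-0.1, 0.1, 0.1]
opening: 0.0854
grip_force: 0.0
```

View pics/tr.png

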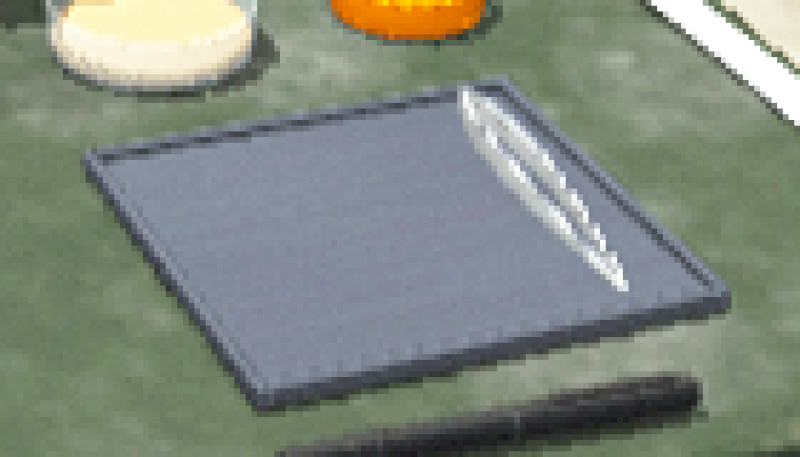

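View pics/w1b.png

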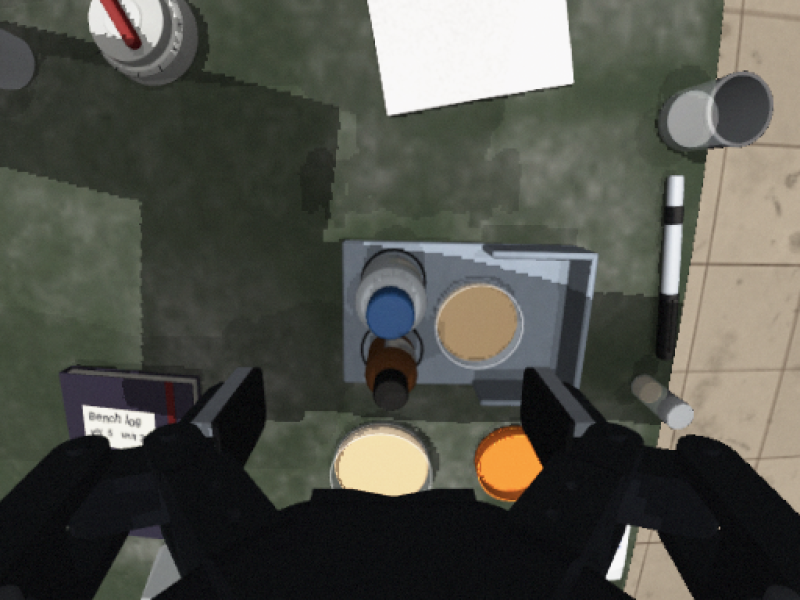

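The crop shows the tray's corners at side pixels (241,267), (313,254), (352,291) and (270,310), with the forceps along its far edge. The wrist view has the white cap at (390,313) and the amber cap at (390,390). The tan dish is at (479,325), about 87 px across with a clear rim. The pale one at (381,465) is about 103 px across though it sits lower, and the one at (513,463) is orange. So the dish in the stall is confirmed.

Run:
```python
from h import *
np.set_printoptions(precision=4,suppress=True)
c=atz("side0",[(240.75,267.1),(313.4,254.35),(352.4,291.3),(270.5,309.65)],.007)[:,:2];print("tray",c,c.mean(0),np.linalg.norm(c-np.roll(c,-1,0),axis=1))
for e in np.roll(c,-1,0)-c: print(np.degrees(np.arctan2(e[1],e[0])))
s=1.5625;u=lambda *a:[(x/s,y/s) for x,y in a]
print("rings",atz("wrist1",u((393.5,282.5),(392,350)),.006)[:,:2])
print("dish top x-extent,y-extent",atz("wrist1",u((436,325),(523,325),(479,283),(479,368)),.021)[:,:2])
print("stall base",atz("wrist1",u((343,240),(345,381)),.006)[:,:2],"walls",atz("wrist1",u((597,254),(581,390)),.038)[:,:2])
print("pad",atz("wrist1",u((388,115),(574,83)),.003)[:,:2])
P=cloud("wrist1")
for lo,hi in((.08,.095),(.068,.077)):
    m=(P[...,2]>lo)&(P[...,2]<hi); n,l,st,ce=cv2.connectedComponentsWithStats(m.astype(np.uint8))
    for i in range(1,n):
        if st[i,4]>60 and ce[i,1]<270: q=P[l==i]; print(ce[i]*s,(q.min(0)+q.max(0))/2,q.max(0)-q.min(0))
# carton
P=cloud("side0");m=(P[...,2]>.017)&(P[...,2]<.03)&(P[...,1]>.24)&(P[...,1]<.34)&(abs(P[...,0]-.48)<.06)
print("carton",np.nanmin(P[m],0),np.nanmax(P[m],0))
```

```text
tray [[ 0.3916 -0.217 ]
 [ 0.5465 -0.2082]
 [ 0.5553 -0.353 ]
 [ 0.3989 -0.3644]] [ 0.4731 -0.2857] [0.1551 0.1451 0.1567 0.1476]
3.271257273602391
-86.52659292892416
-175.8154956392174
92.83400800966673
rings [[ 0.451   0.0206]
 [ 0.45   -0.0285]]
dish top x-extent,y-extent [[ 0.4792 -0.0048]
 [ 0.5374 -0.0048]
 [ 0.5063  0.0238]
 [ 0.5096 -0.0358]]
stall base [[ 0.4174  0.0495]
 [ 0.4159 -0.0527]] walls [[ 0.5737  0.0458]
 [ 0.5746 -0.0443]]
pad [[0.4474 0.1281]
 [0.5642 0.1488]]
[390.0881 315.2872] [0.449  0.0206 0.0832] [0.0249 0.025  0.0063]
[390.4593 291.9981] [0.4494 0.0286 0.0725] [0.0235 0.0095 0.0089]
[390.2913 393.1478] [ 0.4494 -0.0295  0.0709] [0.0196 0.0201 0.0056]
carton [0.4369 0.2667 0.017 ] [0.4652 0.2994 0.0196]
```

```bash
python3 -m pendant '[[0,0,0.6,0,0,0,100],[0,0,0.6,0,0,0,100],[0,0,0.6,0,0,0,100],[0,0,0.6,0,0,0,100],[0,0,0.5,0,0,0,100]]'; python3 -m pendant '[[0,0,0.1,0,0,0,100],[0,0,0,0,0,0,100],[0,0,0,0,0,0,30],[0,0,0,0,0,0,30],[0,0,0,0,0,0,30]]'; python3 -m pendant '[[0,0,0,0,0,0,30],[0,0,0,0,0,0,30],[0,0,0,0,0,0,30],[0,0,0,0,0,0,30],[0,0,0,0,0,0,30]]'
```

```text
time: 1.45
tool_pos: [0.4502, 0.0199, 0.0341]
ee_rot: [0.707, 0.707, -0.0, -0.0]
ft_force: [0.5, 0.5, -0.3]
opening: 0.0854
grip_force: 0.0
time: 1.87
tool_pos: [0.4509, 0.0199, 0.0324]
ee_rot: [0.707, 0.707, 0.001, 0.001]
ft_force: [0.2, 0.4, 0.3]
opening: 0.0523
grip_force: 0.0
time: 2.28
tool_pos: [0.4506, 0.0199, 0.0324]
ee_rot: [0.707, 0.707, 0.001, 0.001]
ft_force: [-0.7, 0.7, 7.6]
opening: 0.0394
grip_force: 39.4
```

```bash
python3 -m pendant '[[0,0,-0.2,0,0,0,30],[0,0,-0.35,0,0,0,30],[0,0,-0.4,0,0,0,30],[0,0,-0.35,0,0,0,30],[0,0,-0.2,0,0,0,30]]'; python3 -m pendant '[[0.25,0.06,0,0,0,0,30],[0.4,0.1,0,0,0,0,30],[0.6,0.15,0,0,0,0,30],[0.6,0.15,0,0,0,0,30],[0.7,0.17,0,0,0,0,30]]'; python3 -m pendant '[[0.7,0.17,0,0,0,0,30],[0.6,0.15,0,0,0,0,30],[0.6,0.14,0,0,0,0,30],[0.4,0.09,0,0,0,0,30],[0.2,0.05,0,0,0,0,30]]';python3 -m pendant '[[0,0,0.2,0,0,0,30],[0,0,0.35,0,0,0,30],[0,0,0.4,0,0,0,30],[0,0,0.3,0,0,0,30],[0,0,0.1,0,0,0,30]]';python3 -m pendant '[[0,0,0.1,0,0,0,30],[0,0,0.05,0,0,0,30],[0,0,0,0,0,0,30],[0,0,0,0,0,0,30],[0,0,0,0,0,0,30]]'
```

```text
time: 2.7
tool_pos: [0.4506, 0.0199, 0.0934]
ee_rot: [0.707, 0.707, 0.001, 0.001]
ft_force: [0.4, -0.3, -1.0]
opening: 0.0394
grip_force: 40.6
time: 3.12
tool_pos: [0.475, 0.1232, 0.0909]
ee_rot: [0.707, 0.707, -0.0, -0.0]
ft_force: [0.4, -0.7, -0.8]
opening: 0.0392
grip_force: 40.5
time: 3.53
tool_pos: [0.499, 0.2245, 0.0905]
ee_rot: [0.706, 0.708, -0.0, -0.0]
ft_force: [-0.3, -1.1, -1.3]
opening: 0.0389
grip_force: 40.5
time: 3.95
tool_pos: [0.4976, 0.2208, 0.0349]
ee_rot: [0.707, 0.707, -0.002, -0.001]
ft_force: [-0.2, -0.2, -1.2]
opening: 0.0391
grip_force: 40.5
time: 4.37
tool_pos: [0.4995, 0.222, 0.0318]
ee_rot: [0.707, 0.707, 0.0, 0.0]
ft_force: [-0.7, 0.3, -1.0]
opening: 0.0395
grip_force: 40.5
```

```bash
python3 -m pendant '[[0,0,0.03,0,0,0,30],[0,0,0.03,0,0,0,30],[0,0,0,0,0,0,30],[0,0,0,0,0,0,30],[0,0,0,0,0,0,30]]'; python3 -m pendant '[[0,0,0.015,0,0,0,30],[0,0,0,0,0,0,30],[0,0,0,0,0,0,30],[0,0,0,0,0,0,30],[0,0,0,0,0,0,30]]'
```

```text
time: 4.78
tool_pos: [0.4995, 0.2221, 0.0295]
ee_rot: [0.707, 0.707, 0.0, 0.0]
ft_force: [-0.7, -0.6, 6.2]
opening: 0.0393
grip_force: 41.2
time: 5.2
tool_pos: [0.4995, 0.2222, 0.0294]
ee_rot: [0.707, 0.707, 0.001, 0.0]
ft_force: [-3.3, -0.6, 12.7]
opening: 0.0395
grip_force: 41.9
```

```bash
python3 -m pendant '[[0,0,-0.015,0,0,0,30],[0,0,0,0,0,0,60],[0,0,0,0,0,0,100],[0,0,0,0,0,0,100],[0,0,0,0,0,0,100]]'; python3 -m pendant '[[0,0,-0.2,0,0,0,100],[0,0,-0.5,0,0,0,100],[0,0,-0.7,0,0,0,100],[0,0,-0.7,0,0,0,100],[0,0,-0.4,0,0,0,100]]'; python3 -m pendant '[[-0.5,-0.1,0,0,0,0,100],[-0.7,-0.14,0,0,0,0,100],[-0.8,-0.16,0,0,0,0,100],[-0.8,-0.16,0,0,0,0,100],[-0.8,-0.16,0,0,0,0,100]]'; python3 -m pendant '[[-0.8,-0.16,0,0,0,0,100],[-0.7,-0.14,0,0,0,0,100],[-0.6,-0.12,0,0,0,0,100],[-0.4,-0.08,0,0,0,0,100],[-0.18,-0.03,0,0,0,0,100]]'; python3 -m pendant '[[0,0,0,0,0,0,100],[0,0,0,0,0,0,100],[0,0,0,0,0,0,100],[0,0,0,0,0,0,100],[0,0,0,0,0,0,100]]'
```

```text
time: 5.62
tool_pos: [0.4991, 0.222, 0.0287]
ee_rot: [0.707, 0.707, -0.0, -0.0]
ft_force: [-0.1, -0.0, 0.2]
opening: 0.0841
grip_force: 0.0
time: 6.03
tool_pos: [0.4999, 0.2222, 0.1322]
ee_rot: [0.707, 0.707, 0.001, 0.001]
ft_force: [0.0, -0.7, 0.3]
opening: 0.0856
grip_force: 0.0
time: 6.45
tool_pos: [0.4699, 0.0769, 0.1295]
ee_rot: [0.707, 0.707, 0.0, 0.0]
ft_force: [0.4, -0.4, 0.5]
opening: 0.0853
grip_force: 0.0
time: 6.87
tool_pos: [0.4488, -0.031, 0.1295]
ee_rot: [0.708, 0.706, -0.0, 0.0]
ft_force: [0.5, -0.3, -0.5]
opening: 0.0854
grip_force: 0.0
time: 7.28
tool_pos: [0.4493, -0.0284, 0.1288]
ee_rot: [0.707, 0.708, -0.0, -0.0]
ft_force: [-1.0, -0.5, 0.1]
opening: 0.0855
grip_force: 0.0
```

```bash
python3 -m pendant '[[0,0,0.4,0,0,0,100],[0,0,0.7,0,0,0,100],[0,0,0.7,0,0,0,100],[0,0,0.5,0,0,0,100],[0,0,0.2,0,0,0,100]]'; python3 -m pendant '[[0,0,0.02,0,0,0,100],[0,0,0,0,0,0,100],[0,0,0,0,0,0,20],[0,0,0,0,0,0,20],[0,0,0,0,0,0,20]]'; python3 -m pendant '[[0,0,0,0,0,0,20],[0,0,0,0,0,0,20],[0,0,0,0,0,0,20],[0,0,0,0,0,0,20],[0,0,0,0,0,0,20]]'
```

```text
time: 7.7
tool_pos: [0.4478, -0.0283, 0.0265]
ee_rot: [0.707, 0.707, -0.001, -0.002]
ft_force: [-0.4, 0.1, 0.2]
opening: 0.0857
grip_force: 0.0
time: 8.12
tool_pos: [0.4499, -0.0293, 0.0291]
ee_rot: [0.707, 0.707, 0.0, 0.001]
ft_force: [-0.2, 0.1, 0.8]
opening: 0.0517
grip_force: 0.0
time: 8.53
tool_pos: [0.4497, -0.0293, 0.0289]
ee_rot: [0.707, 0.707, 0.0, 0.001]
ft_force: [-1.1, 0.6, 6.4]
opening: 0.0312
grip_force: 39.0
```

```bash
python3 -m pendant '[[0,0,-0.2,0,0,0,20],[0,0,-0.35,0,0,0,20],[0,0,-0.4,0,0,0,20],[0,0,-0.35,0,0,0,20],[0,0,-0.2,0,0,0,20]]'; python3 -m pendant '[[0.25,0.06,0,0,0,0,20],[0.4,0.1,0,0,0,0,20],[0.6,0.15,0,0,0,0,20],[0.6,0.15,0,0,0,0,20],[0.65,0.17,0,0,0,0,20]]'; python3 -m pendant '[[0.65,0.17,0,0,0,0,20],[0.6,0.16,0,0,0,0,20],[0.58,0.16,0,0,0,0,20],[0.4,0.09,0,0,0,0,20],[0.2,0.05,0,0,0,0,20]]';python3 -m pendant '[[0,0,0.2,0,0,0,20],[0,0,0.35,0,0,0,20],[0,0,0.4,0,0,0,20],[0,0,0.3,0,0,0,20],[0,0,0.1,0,0,0,20]]';python3 -m pendant '[[0,0,0.1,0,0,0,20],[0,0,0.06,0,0,0,20],[0,0,0.03,0,0,0,20],[0,0,0,0,0,0,20],[0,0,0,0,0,0,20]]'
```

```text
time: 8.95
tool_pos: [0.4497, -0.0293, 0.09]
ee_rot: [0.707, 0.707, 0.0, 0.001]
ft_force: [-0.7, -0.1, -1.1]
opening: 0.031
grip_force: 40.0
time: 9.37
tool_pos: [0.4741, 0.0721, 0.0876]
ee_rot: [0.707, 0.707, -0.0, -0.0]
ft_force: [1.2, 0.5, -0.8]
opening: 0.031
grip_force: 40.0
time: 9.78
tool_pos: [0.4994, 0.1704, 0.0873]
ee_rot: [0.706, 0.708, -0.0, -0.0]
ft_force: [-0.1, 0.5, 0.4]
opening: 0.0307
grip_force: 40.0
time: 10.2
tool_pos: [0.4979, 0.1669, 0.0317]
ee_rot: [0.707, 0.707, -0.002, -0.001]
ft_force: [-0.7, 0.6, -1.2]
opening: 0.0313
grip_force: 40.0
time: 10.62
tool_pos: [0.4999, 0.1679, 0.0269]
ee_rot: [0.707, 0.707, 0.0, 0.0]
ft_force: [-0.3, -0.3, -2.0]
opening: 0.0311
grip_force: 40.0
```

```bash
python3 -m pendant '[[0,0,0.02,0,0,0,20],[0,0,0.02,0,0,0,20],[0,0,0,0,0,0,20],[0,0,0,0,0,0,20],[0,0,0,0,0,0,20]]'; python3 -m pendant '[[0,0,0.0,0,0,0,20],[0,0,0,0,0,0,60],[0,0,0,0,0,0,100],[0,0,0,0,0,0,100],[0,0,0,0,0,0,100]]'; python3 -m pendant '[[0,0,-0.2,0,0,0,100],[0,0,-0.5,0,0,0,100],[0,0,-0.7,0,0,0,100],[0,0,-0.7,0,0,0,100],[0,0,-0.4,0,0,0,100]]'
```

```text
time: 11.03
tool_pos: [0.5, 0.1681, 0.0259]
ee_rot: [0.707, 0.707, 0.001, 0.0]
ft_force: [-2.3, -1.6, 7.9]
opening: 0.0311
grip_force: 40.8
time: 11.45
tool_pos: [0.4996, 0.168, 0.0249]
ee_rot: [0.707, 0.707, 0.0, -0.0]
ft_force: [-0.7, 0.3, -0.3]
opening: 0.0777
grip_force: 0.0
time: 11.87
tool_pos: [0.5004, 0.1681, 0.1282]
ee_rot: [0.707, 0.707, 0.001, 0.001]
ft_force: [0.5, -0.5, 0.9]
opening: 0.0855
grip_force: 0.0
```

```bash
python3 -m pendant '[[-0.6,0.04,0,0,0,0,100],[-0.95,0.04,0,0,0,0,100],[-0.95,0.04,0,0,0,0,100],[-0.95,0.04,0,0,0,0,100],[-0.7,0.03,0,0,0,0,90]]'; python3 -m pendant '[[-0.2,0,0,0,0,0,90],[0,0,0,0,0,0,90],[0,0,0,0,0,0,90],[0,0,0,0,0,0,90],[0,0,0,0,0,0,90]]'
python3 - <<'E'
from h import *
grab("wrist","wrist2")
cv2.imwrite("pics/w2b.png",cv2.resize(cv2.imread("pics/wrist2.png"),(800,600),interpolation=3))
E
```

```text
time: 12.28
tool_pos: [0.5071, -0.0004, 0.1256]
ee_rot: [0.707, 0.707, 0.0, 0.0]
ft_force: [0.0, 0.3, 0.8]
opening: 0.0772
grip_force: 0.0
time: 12.7
tool_pos: [0.5071, -0.0047, 0.125]
ee_rot: [0.707, 0.708, 0.0, -0.0]
ft_force: [-0.5, 0.2, -1.0]
opening: 0.0769
grip_force: 0.0
```

View pics/w2b.png

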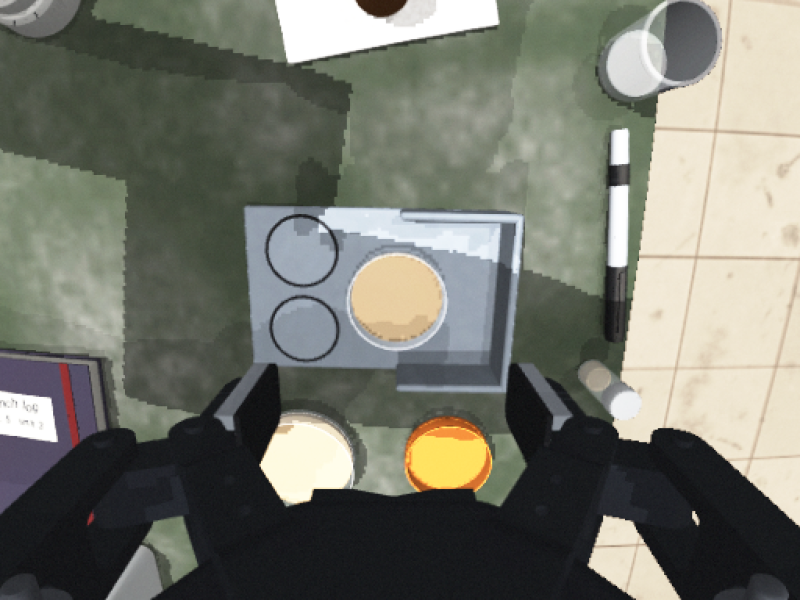

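The rings are clear now at (302,250) and (304,328), both bare. The dish rim spans columns 347–447 and rows 247–350.

```bash
python3 - <<'E'
from h import *
np.set_printoptions(precision=4,suppress=True)
s=1.5625;u=lambda *a:[(x/s,y/s) for x,y in a]
print("rings",atz("wrist2",u((302,250),(304.5,328.5)),.006)[:,:2])
print("dish",atz("wrist2",u((347,298),(447,298),(397,247),(397,350)),.021)[:,:2])
E
python3 -m pendant '[[0,0,0.4,0,0,0,90],[0,0,0.7,0,0,0,90],[0,0,0.7,0,0,0,90],[0,0,0.4,0,0,0,90],[0,0,0,0,0,0,90]]'; python3 -m pendant '[[0,0,0,0,0,0,90],[0,0,0,0,0,0,90],[0,0,0,0,0,0,90],[0,0,0,0,0,0,90],[0,0,0,0,0,0,90]]'
```

```text
rings [[ 0.4511  0.0223]
 [ 0.4501 -0.0279]]
dish [[ 0.4795 -0.0038]
 [ 0.5382 -0.0036]
 [ 0.5087  0.0263]
 [ 0.509  -0.0364]]
time: 13.17
tool_pos: [0.5051, -0.0047, 0.0339]
ee_rot: [0.707, 0.708, -0.002, -0.002]
ft_force: [-0.3, 1.4, -0.4]
opening: 0.0769
grip_force: 0.0
time: 13.58
tool_pos: [0.5077, -0.006, 0.0378]
ee_rot: [0.707, 0.707, 0.0, 0.001]
ft_force: [-0.2, -1.2, -1.5]
opening: 0.0767
grip_force: 0.0
```

```bash
python3 -m pendant '[[0.02,0.03,0.25,0,0,0,90],[0,0,0.25,0,0,0,90],[0,0,0.2,0,0,0,90],[0,0,0.1,0,0,0,90],[0,0,0.05,0,0,0,90]]'; python3 -m pendant '[[0,0,0,0,0,0,90],[0,0,0,0,0,0,90],[0,0,0,0,0,0,78],[0,0,0,0,0,0,72],[0,0,0,0,0,0,66]]' 30; python3 -m pendant '[[0,0,0,0,0,0,60],[0,0,0,0,0,0,60],[0,0,0,0,0,0,60],[0,0,0,0,0,0,60],[0,0,0,0,0,0,60]]'
```

```text
time: 14.0
tool_pos: [0.5079, -0.0051, 0.0019]
ee_rot: [0.707, 0.707, -0.0, -0.001]
ft_force: [-0.4, 0.3, -0.2]
opening: 0.0766
grip_force: 0.0
time: 14.42
tool_pos: [0.5086, -0.0053, 0.0035]
ee_rot: [0.707, 0.707, 0.0, 0.0]
ft_force: [-1.2, 0.3, 4.9]
opening: 0.0583
grip_force: 31.1
time: 14.83
tool_pos: [0.5086, -0.0052, 0.0035]
ee_rot: [0.707, 0.707, 0.0, 0.0]
ft_force: [-0.1, 0.6, 5.4]
opening: 0.0582
grip_force: 31.1
```

```bash
python3 -m pendant '[[0,0,-0.1,0,0,0,60],[0,0,-0.2,0,0,0,60],[0,0,-0.3,0,0,0,60],[0,0,-0.4,0,0,0,60],[0,0,-0.4,0,0,0,60]]'; python3 -m pendant '[[0,0,-0.4,0,0,0,60],[0,0,-0.3,0,0,0,60],[0,0,-0.2,0,0,0,60],[-0.1,-0.02,0,0,0,0,60],[-0.2,-0.03,0,0,0,0,60]]'; python3 -m pendant '[[-0.3,-0.05,0,0,0,0,60],[-0.4,-0.07,0,0,0,0,60],[-0.5,-0.09,0,0,0,0,60],[-0.5,-0.09,0,0,0,0,60],[-0.5,-0.09,0,0,0,0,60]]'; python3 -m pendant '[[-0.5,-0.09,0,0,0,0,60],[-0.5,-0.09,0,0,0,0,60],[-0.5,-0.09,0,0,0,0,60],[-0.5,-0.09,0,0,0,0,60],[-0.5,-0.09,0,0,0,0,60]]'; python3 -m pendant '[[-0.5,-0.09,0,0,0,0,60],[-0.5,-0.09,0,0,0,0,60],[-0.5,-0.09,0,0,0,0,60],[-0.4,-0.08,0,0,0,0,60],[-0.15,-0.03,0,0,0,0,60]]'; python3 -m pendant '[[0,0,0,0,0,0,60],[0,0,0,0,0,0,60],[0,0,0,0,0,0,60],[0,0,0,0,0,0,60],[0,0,0,0,0,0,60]]'
python3 - <<'E'
from h import *
grab("wrist","wrist3");grab("side","side3")
a=cv2.resize(cv2.imread("pics/wrist3.png"),(400,300),interpolation=cv2.INTER_AREA)
b=cv2.resize(cv2.imread("pics/side3.png")[140:320,165:405],(800,600),interpolation=3)
cv2.imwrite("pics/s3.png",b)
E
```

```text
time: 15.25
tool_pos: [0.5083, -0.0052, 0.06]
ee_rot: [0.707, 0.707, -0.0, -0.0]
ft_force: [0.5, 0.1, -0.6]
opening: 0.0584
grip_force: 32.4
time: 15.67
tool_pos: [0.5064, -0.0171, 0.0951]
ee_rot: [0.707, 0.707, 0.0, 0.0]
ft_force: [-0.1, 0.1, -0.3]
opening: 0.0583
grip_force: 32.4
time: 16.08
tool_pos: [0.4898, -0.1069, 0.094]
ee_rot: [0.707, 0.707, -0.0, -0.001]
ft_force: [0.4, 0.6, 0.1]
opening: 0.0582
grip_force: 32.4
time: 16.5
tool_pos: [0.4715, -0.207, 0.0939]
ee_rot: [0.707, 0.707, -0.0, -0.001]
ft_force: [-0.1, -0.6, 0.1]
opening: 0.0585
grip_force: 32.4
time: 16.92
tool_pos: [0.4562, -0.2898, 0.0938]
ee_rot: [0.708, 0.706, -0.0, -0.001]
ft_force: [0.1, -0.8, -0.0]
opening: 0.0583
grip_force: 32.4
time: 17.33
tool_pos: [0.4577, -0.2864, 0.0949]
ee_rot: [0.707, 0.707, 0.0, -0.0]
ft_force: [-0.4, 0.2, 0.5]
opening: 0.0582
grip_force: 32.4
```

View pics/s3.png

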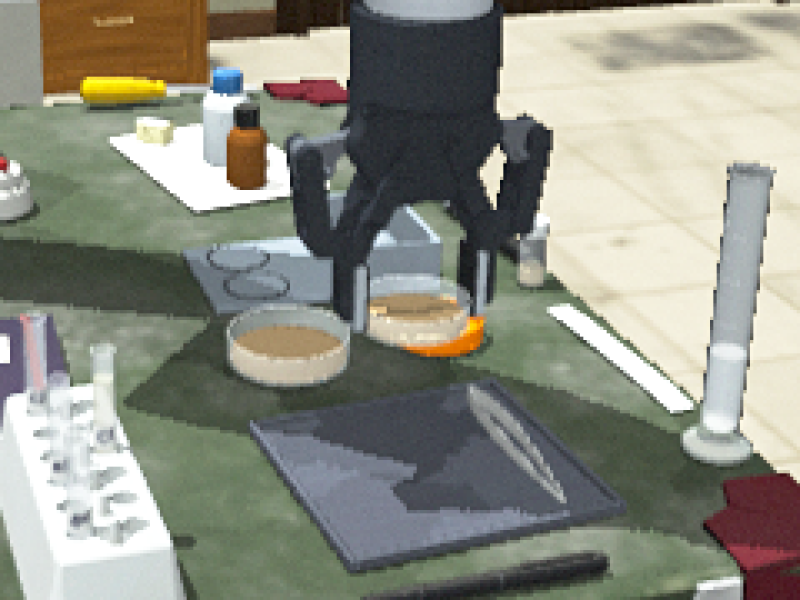

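View pics/wrist3.png

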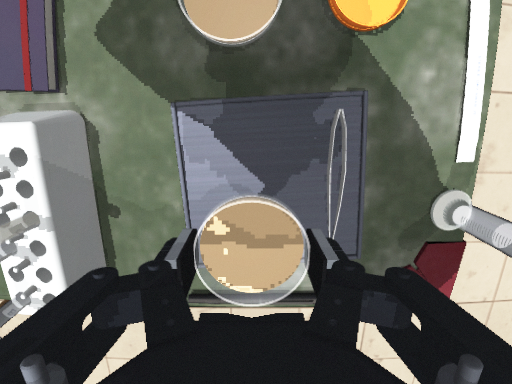

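The dish is held level between the fingers, and both bottles stand upright on the pad beside the carton. In the wrist view the tray's far corners are at (175,101) and (366,90), and the forceps run from (340,110) to (333,237). I'll check the target against these.

```bash
python3 - <<'E'
from h import *
np.set_printoptions(precision=4,suppress=True)
print("tray corners",atz("wrist3",[(175,101),(366,90),(357,255)],.007)[:,:2])
print("forceps",atz("wrist3",[(328,170),(348,170),(329,230),(341,110)],.010)[:,:2])
E
python3 -m pendant '[[0,0,0.2,0,0,0,60],[0,0,0.4,0,0,0,60],[0,0,0.45,0,0,0,60],[0,0,0.45,0,0,0,60],[0,0,0.35,0,0,0,60]]'; python3 -m pendant '[[0,0,0.2,0,0,0,60],[0,0,0.1,0,0,0,60],[0,0,0,0,0,0,60],[0,0,0,0,0,0,60],[0,0,0,0,0,0,60]]'
```

```text
tray corners [[ 0.3959 -0.2074]
 [ 0.548  -0.1981]
 [ 0.5551 -0.3425]]
forceps [[ 0.5209 -0.2624]
 [ 0.5378 -0.2623]
 [ 0.5259 -0.3162]
 [ 0.528  -0.214 ]]
time: 17.85
tool_pos: [0.4572, -0.2866, 0.0192]
ee_rot: [0.707, 0.707, -0.0, -0.001]
ft_force: [1.0, -0.3, -0.8]
opening: 0.0583
grip_force: 32.4
time: 18.27
tool_pos: [0.458, -0.2876, 0.0097]
ee_rot: [0.707, 0.707, 0.0, 0.001]
ft_force: [0.5, -0.3, 0.0]
opening: 0.0584
grip_force: 32.4
```

```bash
python3 -m pendant '[[0,0,0.08,0,0,0,60],[0,0,0.06,0,0,0,60],[0,0,0.05,0,0,0,60],[0,0,0.02,0,0,0,60],[0,0,0,0,0,0,60]]'; python3 -m pendant '[[0,0,0.01,0,0,0,60],[0,0,0,0,0,0,60],[0,0,0,0,0,0,60],[0,0,0,0,0,0,60],[0,0,0,0,0,0,60]]'
```

```text
time: 18.68
tool_pos: [0.4575, -0.2872, 0.0006]
ee_rot: [0.707, 0.707, -0.0, 0.0]
ft_force: [-0.6, -0.3, 1.2]
opening: 0.058
grip_force: 32.6
time: 19.1
tool_pos: [0.4576, -0.2872, 0.0005]
ee_rot: [0.707, 0.707, -0.0, 0.0]
ft_force: [-1.2, 1.2, 6.2]
opening: 0.0588
grip_force: 33.1
```

```bash
python3 -m pendant '[[0,0,0,0,0,0,70],[0,0,0,0,0,0,75],[0,0,0,0,0,0,80],[0,0,0,0,0,0,80],[0,0,0,0,0,0,80]]'; python3 -m pendant '[[0,0,-0.1,0,0,0,80],[0,0,-0.3,0,0,0,80],[0,0,-0.5,0,0,0,80],[0,0,-0.6,0,0,0,80],[0,0,-0.6,0,0,0,80]]'; python3 -m pendant '[[0,0,-0.6,0,0,0,80],[0,0,-0.5,0,0,0,80],[0.3,0.03,0,0,0,0,100],[0.6,0.05,0,0,0,0,100],[0.8,0.07,0,0,0,0,100]]'; python3 -m pendant '[[0.8,0.08,0,0,0,0,100],[0.8,0.08,0,0,0,0,100],[0.8,0.08,0,0,0,0,100],[0.8,0.08,0,0,0,0,100],[0.8,0.08,0,0,0,0,100]]'; python3 -m pendant '[[0.8,0.08,0,0,0,0,100],[0.8,0.08,0,0,0,0,100],[0.8,0.08,0,0,0,0,100],[0.8,0.07,0,0,0,0,100],[0.7,0.07,0,0,0,0,100]]'; python3 -m pendant '[[0.6,0.06,0,0,0,0,100],[0.4,0.04,0,0,0,0,100],[0.2,0.02,0,0,0,0,100],[0,0,0,0,0,0,100],[0,0,0,0,0,0,100]]'; python3 -m pendant '[[0,0,0,0,0,0,100],[0,0,0,0,0,0,100],[0,0,0,0,0,0,100],[0,0,0,0,0,0,100],[0,0,0,0,0,0,100]]'
python3 - <<'E'
from h import *
np.set_printoptions(precision=4,suppress=True)
grab("side","side4");grab("wrist","wrist4")
cv2.imwrite("pics/s4.png",cv2.resize(cv2.imread("pics/side4.png")[140:320,165:405],(800,600),interpolation=3))
P=cloud("wrist4")
for lo,hi in((.077,.09),(.062,.073)):
    m=(P[...,2]>lo)&(P[...,2]<hi); n,l,st,ce=cv2.connectedComponentsWithStats(m.astype(np.uint8))
    for i in range(1,n):
        if st[i,4]>60 and ce[i,1]<270: q=P[l==i]; print(ce[i],(q.min(0)+q.max(0))/2,q.max(0)-q.min(0))
E
```

```text
time: 19.52
tool_pos: [0.4576, -0.2872, -0.0001]
ee_rot: [0.707, 0.707, 0.0, -0.0]
ft_force: [-0.6, 0.8, -0.9]
opening: 0.0681
grip_force: 0.0
time: 19.93
tool_pos: [0.4573, -0.287, 0.085]
ee_rot: [0.707, 0.707, -0.0, -0.0]
ft_force: [0.7, -0.6, 0.7]
opening: 0.0685
grip_force: 0.0
time: 20.35
tool_pos: [0.4636, -0.2196, 0.128]
ee_rot: [0.708, 0.706, -0.0, 0.0]
ft_force: [-0.1, -0.3, -0.2]
opening: 0.0855
grip_force: 0.0
time: 20.77
tool_pos: [0.4791, -0.0573, 0.1278]
ee_rot: [0.707, 0.707, -0.0, -0.0]
ft_force: [0.2, 0.4, -0.6]
opening: 0.0852
grip_force: 0.0
time: 21.18
tool_pos: [0.4941, 0.099, 0.1278]
ee_rot: [0.707, 0.707, -0.0, -0.0]
ft_force: [1.6, -0.6, 0.1]
opening: 0.0854
grip_force: 0.0
time: 21.6
tool_pos: [0.4993, 0.1447, 0.1278]
ee_rot: [0.707, 0.707, -0.0, -0.0]
ft_force: [-0.7, 0.1, -0.1]
opening: 0.0855
grip_force: 0.0
time: 22.02
tool_pos: [0.4997, 0.1443, 0.1281]
ee_rot: [0.707, 0.707, 0.0, 0.0]
ft_force: [-0.6, 0.3, -0.3]
opening: 0.0856
grip_force: 0.0
[250.0653  98.1667] [0.4981 0.2225 0.0808] [0.025  0.0249 0.0059]
[251.8145 176.3524] [0.4995 0.1675 0.0667] [0.0195 0.0204 0.0092]
```

View pics/s4.png

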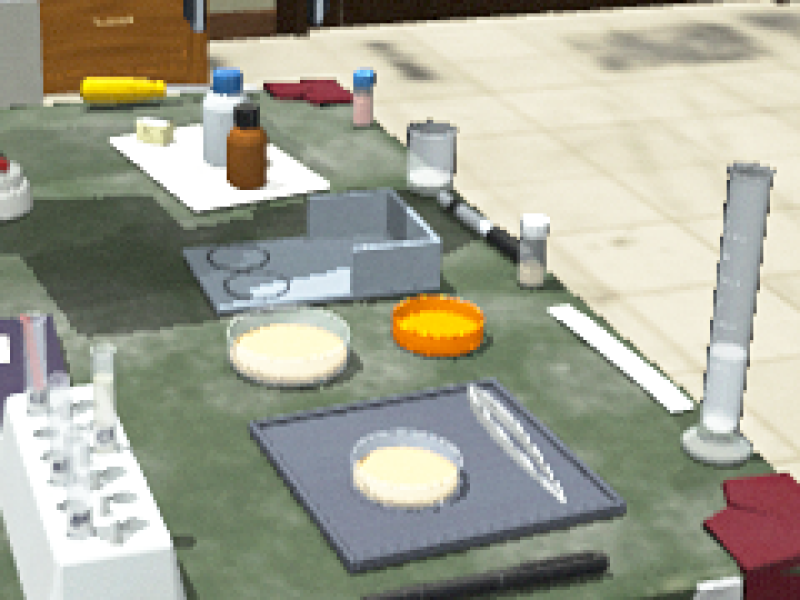

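The dish lies flat in the tray at (406,470) in the crop. The forceps are untouched and both bottles are on the pad. Next is the amber bottle.

```bash
python3 -m pendant '[[0.3,0,0,0,0,0,100],[0.28,0,0,0,0,0,100],[0,0,0.4,0,0,0,100],[0,0,0.7,0,0,0,100],[0,0,0.7,0,0,0,100]]'; python3 -m pendant '[[0,0,0.5,0,0,0,100],[0,0,0.23,0,0,0,100],[0,0,0,0,0,0,100],[0,0,0,0,0,0,100],[0,0,0,0,0,0,100]]' 40;  python3 -m pendant '[[0,0,0,0,0,0,20],[0,0,0,0,0,0,20],[0,0,0,0,0,0,20],[0,0,0,0,0,0,20],[0,0,0,0,0,0,20]]'; python3 -m pendant '[[0,0,0,0,0,0,20],[0,0,0,0,0,0,20],[0,0,0,0,0,0,20],[0,0,0,0,0,0,20],[0,0,0,0,0,0,20]]'
```

```text
time: 22.53
tool_pos: [0.5002, 0.1694, 0.056]
ee_rot: [0.707, 0.708, 0.001, 0.001]
ft_force: [-0.1, 0.4, 0.3]
opening: 0.086
grip_force: 0.0
time: 22.95
tool_pos: [0.5004, 0.1685, 0.0281]
ee_rot: [0.707, 0.707, 0.001, 0.001]
ft_force: [-0.5, 0.9, 0.8]
opening: 0.0853
grip_force: 0.0
time: 23.37
tool_pos: [0.5, 0.168, 0.0275]
ee_rot: [0.707, 0.707, 0.0, 0.0]
ft_force: [-1.8, -0.2, 4.4]
opening: 0.0314
grip_force: 39.1
time: 23.78
tool_pos: [0.4999, 0.168, 0.0275]
ee_rot: [0.707, 0.707, 0.0, 0.0]
ft_force: [-1.1, 0.9, 5.4]
opening: 0.0309
grip_force: 39.2
```

```bash
python3 -m pendant '[[0,0,-0.2,0,0,0,20],[0,0,-0.35,0,0,0,20],[0,0,-0.4,0,0,0,20],[0,0,-0.35,0,0,0,20],[0,0,-0.2,0,0,0,20]]'; python3 -m pendant '[[-0.25,-0.06,0,0,0,0,20],[-0.4,-0.1,0,0,0,0,20],[-0.6,-0.15,0,0,0,0,20],[-0.6,-0.15,0,0,0,0,20],[-0.65,-0.17,0,0,0,0,20]]'; python3 -m pendant '[[-0.65,-0.17,0,0,0,0,20],[-0.6,-0.16,0,0,0,0,20],[-0.57,-0.15,0,0,0,0,20],[-0.4,-0.09,0,0,0,0,20],[-0.2,-0.05,0,0,0,0,20]]';python3 -m pendant '[[0,0,0.2,0,0,0,20],[0,0,0.35,0,0,0,20],[0,0,0.4,0,0,0,20],[0,0,0.27,0,0,0,20],[0,0,0.1,0,0,0,20]]';python3 -m pendant '[[0,0,0.05,0,0,0,20],[0,0,0,0,0,0,20],[0,0,0,0,0,0,20],[0,0,0,0,0,0,20],[0,0,0,0,0,0,20]]'
```

```text
time: 24.2
tool_pos: [0.5001, 0.1681, 0.0888]
ee_rot: [0.707, 0.707, 0.001, 0.0]
ft_force: [0.5, 0.9, -2.0]
opening: 0.0312
grip_force: 39.9
time: 24.62
tool_pos: [0.4733, 0.0668, 0.0861]
ee_rot: [0.707, 0.707, -0.0, -0.0]
ft_force: [0.9, -0.3, -0.3]
opening: 0.0312
grip_force: 39.9
time: 25.03
tool_pos: [0.4484, -0.0308, 0.0863]
ee_rot: [0.708, 0.706, -0.0, -0.0]
ft_force: [0.0, -0.6, -1.4]
opening: 0.0309
grip_force: 39.9
time: 25.45
tool_pos: [0.4484, -0.0278, 0.032]
ee_rot: [0.707, 0.707, -0.001, -0.001]
ft_force: [-1.3, -1.5, -1.6]
opening: 0.0312
grip_force: 39.9
time: 25.87
tool_pos: [0.45, -0.0288, 0.0326]
ee_rot: [0.707, 0.707, 0.0, 0.0]
ft_force: [-1.3, 0.4, -0.5]
opening: 0.031
grip_force: 39.9
```

```bash
python3 -m pendant '[[0,0,0.03,0,0,0,20],[0,0,0.02,0,0,0,20],[0,0,0,0,0,0,20],[0,0,0,0,0,0,20],[0,0,0,0,0,0,20]]'; python3 -m pendant '[[0,0,0.012,0,0,0,20],[0,0,0,0,0,0,20],[0,0,0,0,0,0,20],[0,0,0,0,0,0,20],[0,0,0,0,0,0,20]]'
```

```text
time: 26.28
tool_pos: [0.4498, -0.0289, 0.0304]
ee_rot: [0.707, 0.707, 0.0, 0.0]
ft_force: [-1.5, 0.5, 6.2]
opening: 0.0306
grip_force: 40.5
time: 26.7
tool_pos: [0.4499, -0.0289, 0.0304]
ee_rot: [0.707, 0.707, 0.0, 0.001]
ft_force: [-2.3, 1.1, 11.9]
opening: 0.0313
grip_force: 41.1
```

```bash
python3 -m pendant '[[0,0,-0.012,0,0,0,20],[0,0,0,0,0,0,60],[0,0,0,0,0,0,100],[0,0,0,0,0,0,100],[0,0,0,0,0,0,100]]'; python3 -m pendant '[[0,0,-0.2,0,0,0,100],[0,0,-0.5,0,0,0,100],[0,0,-0.7,0,0,0,100],[0,0,-0.7,0,0,0,100],[0,0,-0.4,0,0,0,100]]'; python3 -m pendant '[[0.5,0.1,0,0,0,0,100],[0.7,0.14,0,0,0,0,100],[0.8,0.16,0,0,0,0,100],[0.8,0.16,0,0,0,0,100],[0.8,0.16,0,0,0,0,100]]'; python3 -m pendant '[[0.8,0.16,0,0,0,0,100],[0.7,0.14,0,0,0,0,100],[0.6,0.12,0,0,0,0,100],[0.4,0.07,0,0,0,0,100],[0.18,0.02,0,0,0,0,100]]'; python3 -m pendant '[[0,0,0,0,0,0,100],[0,0,0,0,0,0,100],[0,0,0,0,0,0,100],[0,0,0,0,0,0,100],[0,0,0,0,0,0,100]]'
```

```text
time: 27.12
tool_pos: [0.4495, -0.0288, 0.0299]
ee_rot: [0.707, 0.707, -0.0, -0.0]
ft_force: [0.2, 0.6, 0.0]
opening: 0.0773
grip_force: 0.0
time: 27.53
tool_pos: [0.4503, -0.029, 0.1332]
ee_rot: [0.707, 0.707, 0.001, 0.001]
ft_force: [-0.7, -0.6, -0.0]
opening: 0.0856
grip_force: 0.0
time: 27.95
tool_pos: [0.4785, 0.1166, 0.1308]
ee_rot: [0.707, 0.707, 0.0, 0.0]
ft_force: [0.6, -0.7, 1.4]
opening: 0.0851
grip_force: 0.0
time: 28.37
tool_pos: [0.4989, 0.2244, 0.1304]
ee_rot: [0.706, 0.708, 0.0, -0.0]
ft_force: [0.1, -0.9, 0.1]
opening: 0.0856
grip_force: 0.0
time: 28.78
tool_pos: [0.4988, 0.2215, 0.1303]
ee_rot: [0.708, 0.707, 0.0, 0.0]
ft_force: [-0.2, 0.2, 0.6]
opening: 0.0857
grip_force: 0.0
```

```bash
python3 -m pendant '[[0.01,0,0.4,0,0,0,100],[0,0,0.7,0,0,0,100],[0,0,0.7,0,0,0,100],[0,0,0.5,0,0,0,100],[0,0,0.17,0,0,0,100]]'; python3 -m pendant '[[0,0,0,0,0,0,100],[0,0,0,0,0,0,100],[0,0,0,0,0,0,30],[0,0,0,0,0,0,30],[0,0,0,0,0,0,30]]'; python3 -m pendant '[[0,0,0,0,0,0,30],[0,0,0,0,0,0,30],[0,0,0,0,0,0,30],[0,0,0,0,0,0,30],[0,0,0,0,0,0,30]]'
```

```text
time: 29.2
tool_pos: [0.4973, 0.2217, 0.0286]
ee_rot: [0.707, 0.707, -0.002, -0.001]
ft_force: [-0.5, -0.4, -0.1]
opening: 0.0851
grip_force: 0.0
time: 29.62
tool_pos: [0.4994, 0.223, 0.0324]
ee_rot: [0.707, 0.707, 0.001, 0.0]
ft_force: [-1.1, 0.3, -0.1]
opening: 0.0518
grip_force: 0.0
time: 30.03
tool_pos: [0.4991, 0.223, 0.0323]
ee_rot: [0.707, 0.707, 0.001, 0.0]
ft_force: [-2.7, 0.4, 7.5]
opening: 0.0395
grip_force: 39.8
```

```bash
python3 -m pendant '[[0,0,-0.2,0,0,0,30],[0,0,-0.35,0,0,0,30],[0,0,-0.4,0,0,0,30],[0,0,-0.35,0,0,0,30],[0,0,-0.2,0,0,0,30]]'; python3 -m pendant '[[-0.25,-0.06,0,0,0,0,30],[-0.4,-0.1,0,0,0,0,30],[-0.6,-0.15,0,0,0,0,30],[-0.6,-0.15,0,0,0,0,30],[-0.7,-0.16,0,0,0,0,30]]'; python3 -m pendant '[[-0.7,-0.16,0,0,0,0,30],[-0.6,-0.15,0,0,0,0,30],[-0.6,-0.14,0,0,0,0,30],[-0.4,-0.09,0,0,0,0,30],[-0.18,-0.05,0,0,0,0,30]]';python3 -m pendant '[[0,0,0.2,0,0,0,30],[0,0,0.35,0,0,0,30],[0,0,0.4,0,0,0,30],[0,0,0.27,0,0,0,30],[0,0,0.1,0,0,0,30]]';python3 -m pendant '[[0,0,0.05,0,0,0,30],[0,0,0,0,0,0,30],[0,0,0,0,0,0,30],[0,0,0,0,0,0,30],[0,0,0,0,0,0,30]]'
```

```text
time: 30.45
tool_pos: [0.4993, 0.223, 0.0934]
ee_rot: [0.707, 0.707, 0.001, 0.001]
ft_force: [0.5, 0.4, -1.0]
opening: 0.0391
grip_force: 40.5
time: 30.87
tool_pos: [0.4729, 0.1198, 0.0905]
ee_rot: [0.707, 0.707, -0.0, -0.0]
ft_force: [-0.3, -0.8, -0.4]
opening: 0.0395
grip_force: 40.5
time: 31.28
tool_pos: [0.4492, 0.0196, 0.0908]
ee_rot: [0.708, 0.706, -0.001, -0.0]
ft_force: [0.6, 0.4, -0.1]
opening: 0.0395
grip_force: 40.5
time: 31.7
tool_pos: [0.4493, 0.0225, 0.0364]
ee_rot: [0.707, 0.707, -0.001, -0.001]
ft_force: [0.3, -0.7, -0.7]
opening: 0.0389
grip_force: 40.5
time: 32.12
tool_pos: [0.4508, 0.0216, 0.0369]
ee_rot: [0.707, 0.707, 0.0, 0.0]
ft_force: [0.7, 0.0, -0.8]
opening: 0.0393
grip_force: 40.5
```

```bash
python3 -m pendant '[[0,0,0.025,0,0,0,30],[0,0,0.02,0,0,0,30],[0,0,0,0,0,0,30],[0,0,0,0,0,0,30],[0,0,0,0,0,0,30]]'; python3 -m pendant '[[0,0,0.008,0,0,0,30],[0,0,0,0,0,0,30],[0,0,0,0,0,0,30],[0,0,0,0,0,0,30],[0,0,0,0,0,0,30]]'; python3 -m pendant '[[0,0,0,0,0,0,30],[0,0,0,0,0,0,60],[0,0,0,0,0,0,100],[0,0,0,0,0,0,100],[0,0,0,0,0,0,100]]'; python3 -m pendant '[[0,0,-0.2,0,0,0,100],[0,0,-0.5,0,0,0,100],[0,0,-0.7,0,0,0,100],[0,0,-0.7,0,0,0,100],[0,0,-0.7,0,0,0,100]]';python3 -m pendant '[[0,0,-0.5,0,0,0,100],[0,0,-0.3,0,0,0,100],[0,0,0,0,0,0,100],[0,0,0,0,0,0,100],[0,0,0,0,0,0,100]]'
python3 - <<'E'
from h import *
np.set_printoptions(precision=4,suppress=True)
grab("side","side5");grab("wrist","wrist5")
cv2.imwrite("pics/s5.png",np.hstack([cv2.resize(cv2.imread("pics/side5.png")[140:320,165:405],(400,300),interpolation=3),cv2.resize(cv2.imread("pics/wrist5.png"),(400,300),interpolation=3)]))
P=cloud("wrist5")
for lo,hi in((.078,.095),(.066,.077)):
    m=(P[...,2]>lo)&(P[...,2]<hi); n,l,st,ce=cv2.connectedComponentsWithStats(m.astype(np.uint8))
    for i in range(1,n):
        if st[i,4]>60 and ce[i,1]<270: q=P[l==i]; print(ce[i],(q.min(0)+q.max(0))/2,q.max(0)-q.min(0))
E
```

```text
time: 32.53
tool_pos: [0.4507, 0.0215, 0.0353]
ee_rot: [0.707, 0.707, 0.0, 0.0]
ft_force: [-2.7, 0.2, 6.8]
opening: 0.039
grip_force: 41.3
time: 32.95
tool_pos: [0.4507, 0.0216, 0.0353]
ee_rot: [0.707, 0.707, 0.0, 0.001]
ft_force: [-3.7, 0.9, 11.9]
opening: 0.0393
grip_force: 41.9
time: 33.37
tool_pos: [0.4504, 0.0216, 0.0343]
ee_rot: [0.707, 0.707, -0.0, -0.0]
ft_force: [-0.3, -1.1, 0.2]
opening: 0.0842
grip_force: 0.0
time: 33.78
tool_pos: [0.45, 0.0217, 0.1481]
ee_rot: [0.707, 0.707, -0.0, -0.0]
ft_force: [0.5, -0.2, -1.0]
opening: 0.0856
grip_force: 0.0
time: 34.2
tool_pos: [0.4499, 0.0216, 0.1776]
ee_rot: [0.707, 0.707, -0.0, -0.0]
ft_force: [0.1, 0.1, -0.9]
opening: 0.0854
grip_force: 0.0
[252.3135 194.5439] [0.4499 0.0213 0.0825] [0.0241 0.0246 0.0083]
[252.9841 180.6349] [0.4495 0.0297 0.0715] [0.0244 0.0087 0.011 ]
[251.597  240.4667] [ 0.4495 -0.029   0.0702] [0.0197 0.0196 0.0074]
```

View pics/s5.png

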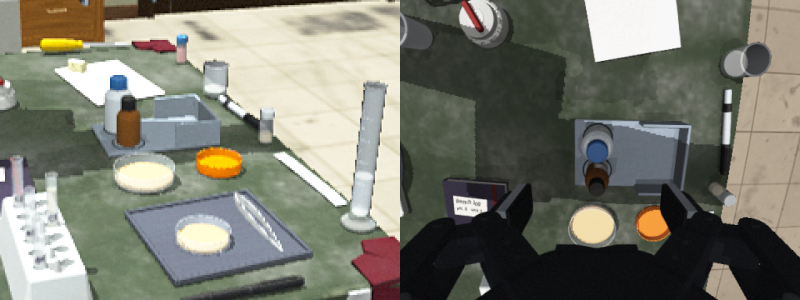

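Both bottles stand upright on their own rings, the white at (117,105) and the amber at (128,125). The dish lies flat in the tray at (203,235), and the forceps and carton are where they were. The gripper is clear.

```bash
python3 -c "
from bench import robot
print(robot.job_done())"
```

```text
the job is handed in; nothing more can be done
None
```

I handed the job in at about 34 s: the dish lies flat in the tray, both bottles are back upright on their own rings, and the forceps and carton look undisturbed; no verdict was returned.

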